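# Free the stuck cap of a screw jar held in a pinned swing-jaw clamp

## Robot

A 6-joint arm with a two-finger parallel gripper is mounted at the origin on a cart in front of the work surface, level with it; the furniture and walls round the work are solid. World frame = base frame: x ahead of the robot, y to its left, z up, the work surface at z = 0. Lengths are in mm, angles in rad, forces in N, time in s.
With the tool pointing down it reaches from about 325 to 775 mm from the base axis. Payload 9.3 kg.
Tool frame: the origin (TCP) lies where the fingers leave the gripper's body, on its centre line; the fingertips stand 73 mm ahead of it and the grasp point (between the pads) lies 54 mm ahead of it (env.tip_reach is the distance from the TCP to the fingertips, in mm); z points along the fingers, y is the line along which they close (so a half turn about z gives the same grasp; the last joint's range is limited). The gripper opens to 85 mm and grips with 20 to 120 N. Pads are 22 mm wide; open, the fingers measure 114 mm over their backs; the gripper's body (76 mm by 85 mm) begins 54 mm behind the grasp point. The pads swing forward as they close: fully open they stand 13 mm farther back than shut.
Start: joints at [0.974, 0.259, 0.021, 1.334, 0, 1.418], TCP at [236.157, 496.716, 303.879] pointing down, gripper open.
Joint ranges: [-3.04, 3.04], [-0.91, 1.82], [-1.04, 1.36], [-1.92, 1.95], [-1.52, 1.45], [-3.14, 3.14]. Speed limits (rad/s): [2.22, 2.22, 2.79, 3.14, 3.14, 3.14].

## Interface

Orientations are given as a rotation vector (axis times angle).
In Python, from cell import env gives the robot as it stands.
- The arm moves only by the tool carry_out, never from a script. Its arguments are lists of equal length, an entry for each row: "translation": the shift along the tool's x, y, z in cm, a list of three; "rot": the turn, a rotation vector about the tool's x, y, z in units of 5 degrees (1.0 is 5 degrees), a list of three; "grip": the finger opening in cm, from 0 to 8.54. In form: {"translation": [[dx, dy, dz], ...], "rot": [[rx, ry, rz], ...], "grip": [grip, ...]}. A call has 1 to 10 rows; each row shifts and turns the commanded pose from where the row before left it, along the tool's axes as they then stand; what a row does not reach is not made up. A row lasts 1/12 s, in which the tool goes at most 41.7 mm and 7.16 degrees, less where a joint would pass 70% of its speed; a pose out of reach is approached as far as the arm can. A call with a gripper value outside its range is refused whole. The fingers move at their own pace and stop on an object; "grip_force" is the grip in N (left out, the last holds). Time passes only in rows, so rows that do not move let the fingers close. It gives the time, the measured TCP pose, the force, the opening and the grip force at its end, in the units of the state.
- env.get_obs(): the state, without advancing time (a new reading comes with each control period).
- env.snapshot(name): name is "scene" or "side" or "wrist"; returns a dict with "frame" (400x640x3 uint8, red, green, blue), "z_map" (400x640 float32, mm along the optical axis (not along the pixel's ray), 0 where there is no reading), "fx", "fy", "cx", "cy" (pixels), "pose" (4x4, takes a point from camera to world coordinates); the wrist camera has in their place "mount" (4x4, takes a point from camera to tool coordinates, whose origin is the TCP and whose axes are the flange's). Camera axes: x right, y down, z forward; pixel columns grow to the right and rows downward; lengths in mm; the calibration is good to about 2 mm. The wrist camera is an equidistant fisheye: a pixel r from the principal point sees the ray r / f radians off the axis. A picture is of the moment at which its call begins: read the wrist's pose just before it.
- env.sign_off(): hands the job in; it is judged then, once.
The state is a dict: "t": time; "joint_pos": joint angles; "qd": joint speeds; "joint_torque": joint torques, N m; "tcp_pos": TCP position; "tool_rot": TCP orientation; "force": force on the tool from outside, world axes, zero at the start; "wrist_torque": the same for the moment, N m; "gripper_width": finger opening in mm; "grip_force": force on a finger pad.
Only numpy, scipy, OpenCV 4.12 (cv2) and the standard library are available. Lean on these libraries where they do the work, as an engineer would, in place of code of your own. Each camera call takes 0.05 s, during which the arm holds its last target. There are 200 camera calls.

## Task

Get the stuck cap off the square jar of screws. Brace the jar first: swing the green clamp's open jaw fully shut round it (the black post is its handle), then take the red-knobbed pin out of the wooden block and push it down through fork and lug until its collar sits on the fork. Then unscrew the cap anticlockwise (seen from above) until its threads let go, lift it off and finish while still holding it level and still just above the jar's mouth, clear of it; leave the jar standing in the pinned clamp and do not disturb the tools lying about.

Things in the scene. Friction and masses are not known exactly. Their poses are not given: they have to be found in the camera images.
- clamp: Green V-block jar clamp, fixed to the desk by its plywood foot, 140 x 210 x 12 mm. Origin: centre of the foot's underside, on the jar's axis. -x: front (swinging jaw, roughly towards the robot); +y: hinge side; -y: fork side. The jaws stand 16 to 54 mm above the desk; the fixed V wraps the jar's two far faces, the swinging V its two near ones
- jaw (a joint): Angle of the swinging jaw about its vertical hinge, rad: 0 is fully shut against its stop (lug hole in line with the fork holes), positive is open, swung to the clamp's front; closing turns it anticlockwise seen from above. Starts open by 0.4 to 0.85. Friction of 0.1 N m keeps it where it is left
- jaw_hinge (a point): Point on the hinge's vertical axis, 54 mm above the desk, 64 mm from the jar's axis towards the clamp's +y
- jaw_post (a point): Top centre of the upright handle post on the swinging jaw, 74 mm above the desk: black grip 15 mm in diameter and 28 mm tall. It moves with the jaw on a circle of 115 mm radius about the hinge; with the jaw shut it is 43 mm to -x and 43 mm to -y of the clamp's origin
- fork_hole (a point): Centre of the mouth of the vertical 12 mm hole in the fork, on the upper plate's top face, 54 mm above the desk and 72 mm from the jar's axis towards the clamp's -y. Two 8 mm fork plates with the jaw's 10 mm lug between them fill 26 to 54 mm above the desk; the same hole goes through all three
- pin: Loose headed steel pin, 60 g, upright in the block's middle hole. Origin: centre of its lower tip; z up along it. Shank 10 mm in diameter, 36 mm long, tip tapered; on it a collar 21 mm in diameter, 5 mm thick; then a red knob 17 mm in diameter, 21 mm tall, whose top is 62 mm above the tip
- pin_head (a point): Centre of the underside of the pin's collar, 36 mm above its tip; the pin is seated when this lies on the fork's top face
- pin_block: Dark wooden block 52 x 120 x 45 mm, fixed to the desk, long side along its y, with three holes 40 mm deep in a row; the pin stands in the middle one, its collar resting on the block's top. Origin: centre of the underside
- jar: Clear square jar, 60 x 60 mm, loose, about 0.4 kg, standing on the clamp's foot, turned 45 degrees so that its corners point along the clamp's x and y; 1.5 mm of play in the shut jaws. Origin: centre of its underside, 12 mm above the desk; x and y square to its faces. Shoulder 62 mm up, then a round neck 42 mm in diameter with three short thread ridges
- jar_mouth (a point): Centre of the jar's mouth, on its rubber sealing ring, 87 mm above the jar's underside. The squeezed ring pushes the screwed-on cap up with 15 N, which fades to nothing as the cap rises 3 mm
- cap: Black ribbed lug cap, 59 mm wide, 24 mm tall, loose, orange line on top along its x. Origin: centre of its lower edge; screwed on, that is 78 mm and its top 102 mm above the desk, its x within 0.14 rad of the jar's x. Tight by friction (up to 0.5 N m); rises 1 mm. From 1.05 rad anticlockwise of the jar's x its lugs are clear and it lifts off (best 1.15 to 1.55); at 1.65 it meets a stop
- chisel: Bystander: wood chisel lying flat, 270 mm long
- pencil: Bystander: flat red carpenter's pencil, 163 mm long
- folding_rule: Bystander: yellow folded rule, 235 mm long
Mind the look-alikes: they are no part of the job. Several things have the shape of the cap; the one meant has the colours described above.

How it is judged (in metres and radians):
On the way, in this order (a step that is already met when the one before it is completed fails the run):
1. the jaw is fully shut (value of joint jaw below 0.025 rad), for 0.2 s.
2. the pin is through fork and lug, its collar seated on the fork (value of joint jaw below 0.03 rad and horizontal distance between pin_head and fork_hole below 0.004 m and z of pin_head in the frame of fork_hole below 0.003 m and angle between pin's own z axis and vertical below 0.12 rad), for 0.2 s.
3. the cap is unscrewed until its threads let go (angle between the x axis of cap and the x axis of jar, either way round above 0.95 rad), for 0.1 s.
At the end, for the whole second after the job is handed in: Fingers hold the cap still, level (0.25 rad), over the mouth (30 mm sideways), lower edge 5 to 80 mm above it, touching neither jar nor clamp; jar upright on the clamp's foot (6 mm), jaw shut (0.03 rad), pin's collar on the fork (3 mm) (z of cap in the frame of jar_mouth between 0.005 and 0.08 m and horizontal distance between cap and jar_mouth below 0.03 m and angle between cap's own z axis and vertical below 0.25 rad and linear speed of cap below 0.03 m/s and contact force between the fingers and cap above 1 N and contact force between cap and jar below 0.1 N and contact force between cap and clamp below 0.1 N and value of joint jaw below 0.03 rad and horizontal distance between pin_head and fork_hole below 0.004 m and z of pin_head in the frame of fork_hole below 0.003 m and horizontal distance between jar and clamp below 0.006 m and z of jar in the frame of clamp below 0.016 m and angle between jar's own z axis and vertical below 0.08 rad); the arm keeps its last pose, push and grip.
It fails at once if a tool lying about is moved by more than 30 mm (distance of any of chisel, pencil, folding_rule from where it was at the start of the episode above 0.03 m).
It fails at once if the jar is pulled up out of the clamp (distance of jar from where it was at the start of the episode above 0.03 m).
It also fails if it takes over 61 s, if anything falls off the work surface, if the arm or the gripper's body presses on something with over 40 N, if the wrist force passes 120 N, or if a joint passes its speed limit or range.

## Working session

There is one attempt and no reset: what is moved stays moved. The work goes in short steps, Python scripts to look and compute and a tool call to move; the robot and the scene stay as the last step left them, time stands still between calls to the robot, and variables do not carry over. Pictures are saved under pics/ and viewed, at most 11 in all, crops included, and the job is handed in when it is done.

Besides the shell and the picture viewer there is one more tool, called after ">>>" in YAML: its name, and indented under it one key for each argument. carry_out: Moves the arm, as the interface text tells. Its arguments: {"type":"object","properties":{"translation":{"type":"array"},"rot":{"type":"array"},"grip":{"type":"array"},"grip_force":{"type":"number"}},"required":["translation","rot","grip"]}

```bash
ls; mkdir -p pics
cat > h.py <<'E'
import numpy as np, cv2
from cell import env
from scipy.spatial.transform import Rotation as R
def snap(n,save=None):
    o=env.get_obs(); s=env.snapshot(n)
    if n=='wrist':
        T=np.eye(4);T[:3,:3]=R.from_rotvec(o['tool_rot']).as_matrix();T[:3,3]=o['tcp_pos'];s['pose']=T@s['mount']
    s['n']=n
    if save: cv2.imwrite('pics/'+save,s['frame'][:,:,::-1])
    return s
def ray(s,u,v):
    a=(u-s['cx'])/s['fx'];b=(v-s['cy'])/s['fy']
    if s['n']=='wrist':
        r=np.hypot(a,b);k=np.sin(r)/r if r>1e-9 else 1;d=np.array([a*k,b*k,np.cos(r)])
    else: d=np.array([a,b,1.])
    return s['pose'][:3,3],s['pose'][:3,:3]@d
def onz(s,u,v,z):
    p,d=ray(s,u,v);return p+d*(z-p[2])/d[2]
def depthpts(s):
    v,u=np.mgrid[:400,:640];a=(u-s['cx'])/s['fx'];b=(v-s['cy'])/s['fy'];z=s['z_map']
    if s['n']=='wrist':
        r=np.hypot(a,b)+1e-9;k=np.tan(r)/r;a=a*k;b=b*k
    P=np.stack([a*z,b*z,z],-1)
    return P@s['pose'][:3,:3].T+s['pose'][:3,3]
def two(s1,p1,s2,p2):
    a,d=ray(s1,*p1);b,e=ray(s2,*p2);d=d/np.linalg.norm(d);e=e/np.linalg.norm(e)
    t=np.linalg.lstsq(np.stack([d,-e],1),b-a,rcond=None)[0]
    x,y=a+t[0]*d,b+t[1]*e;return (x+y)/2,np.linalg.norm(x-y)
E
python3 - <<'E'
from h import *
for n in ['scene','side','wrist']:
    s=snap(n,n+'0.png');np.savez('/tmp/%s.npz'%n,**s)
    print(n,s['fx'],s['cx'],s['cy'],np.round(s['pose'],3).tolist())
o=env.get_obs();print(o)
E
```

```text
pics
scene 460.08113540704585 319.47934134164615 187.4450770694165 [[0.801, -0.414, 0.433, -170.094], [-0.599, -0.569, 0.563, -908.649], [0.013, -0.71, -0.704, 1258.758], [0.0, 0.0, 0.0, 1.0]]
side 377.57422419893766 318.6410062632566 200.02155476812095 [[0.92, -0.14, 0.367, 133.654], [-0.393, -0.323, 0.861, -905.657], [-0.001, -0.936, -0.352, 475.415], [0.0, 0.0, 0.0, 1.0]]
wrist 309.70691628693146 317.06504633587105 197.16672442553204 [[0.427, 0.864, 0.266, 169.194], [0.904, -0.408, -0.126, 528.348], [-0.0, 0.294, -0.956, 372.447], [0.0, 0.0, 0.0, 1.0]]
{'t': 0.15, 'joint_pos': array([ 9.74410726e-01,  2.59098290e-01,  2.09184977e-02,  1.33368479e+00,
       -4.88427687e-06,  1.41818770e+00]), 'qd': array([-0.00030846, -0.00266246,  0.00088242, -0.00113314, -0.00018267,
        0.00141101]), 'joint_torque': array([ 3.13621524e-03, -5.55969429e+01,  3.44661391e+01,  1.13666945e-02,
       -1.86390635e-04, -2.04149597e-05]), 'tcp_pos': array([236.07687639, 496.60689264, 303.37882705]), 'tool_rot': array([-6.91292122e-01, -3.06419493e+00,  1.56432784e-03]), 'force': array([ 0.2564966 ,  0.41431518, -0.69743666]), 'wrist_torque': array([-0.03152877,  0.01230984,  0.00477856]), 'grip_force': 0.0, 'gripper_width': 85.72153007747168}
```

View pics/scene0.png

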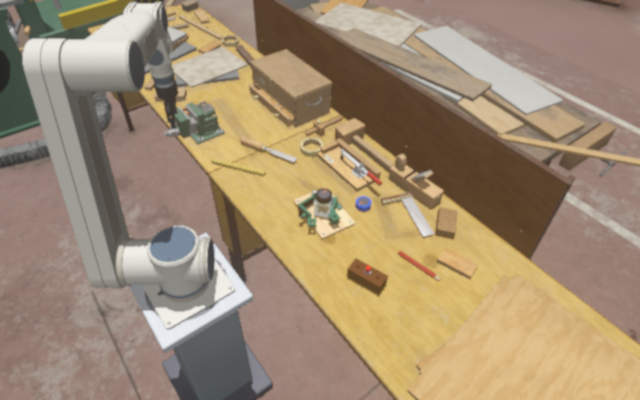

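View pics/side0.png

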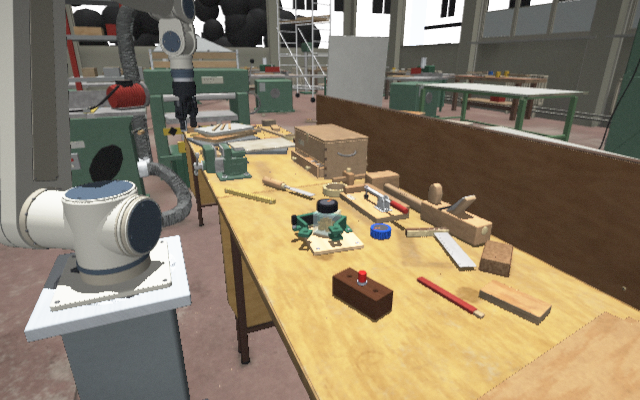

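The scene shows the clamp and jar at (323,205) and the pin block at (368,272). The side view has the cap at (327,205), the red pin at (362,275) and the post near (300,220). Next I measure these roughly from both views.

Run:
```python
from h import *
S={n:dict(np.load('/tmp/%s.npz'%n)) for n in['scene','side']}
for n in S:S[n]['n']=n
for n,s in S.items():
    f=s['frame'].astype(int);P=depthpts(s);z=P[...,2]
    reg=(P[...,0]>250)&(P[...,0]<800)&(abs(P[...,1])<450)
    red=reg&(f[...,0]>120)&(f[...,1]<70)&(f[...,2]<80)&(z>45)
    blk=reg&(f.max(-1)<70)&(z>95)&(z<115)
    post=reg&(f.max(-1)<60)&(z>60)&(z<80)
    grn=reg&(f[...,1]>f[...,0]+15)&(z>15)&(z<60)
    for k,m in dict(red=red,capblk=blk,post=post,green=grn).items():
        c,l,st,ce=cv2.connectedComponentsWithStats(m.astype('uint8'))
        for i in range(1,c):
            if st[i,4]>5: print(n,k,st[i],ce[i].round(1),np.median(P[l==i],0).round(0),P[l==i].min(0).round(),P[l==i].max(0).round())
m=np.vstack([cv2.resize(S['scene']['frame'][170:300,270:430],(800,650))[:300*2]])
a=cv2.resize(S['side']['frame'][185:325,285:400],(493,600),interpolation=cv2.INTER_CUBIC)
cv2.imwrite('pics/sidecrop.png',a[:,:,::-1])
```

```text
scene green [299 195  17  31 132] [307.5 212.5] [462.  -9.  46.] [437. -70.  31.] [536.  46.  58.]
scene green [329 198  12  23 133] [333.9 210.4] [540. -65.  50.] [ 510. -103.   16.] [600. -18.  58.]
scene green [357 199   2   6   6] [357.2 201.5] [662. -57.  21.] [650. -70.  18.] [670. -52.  25.]
scene green [359 202  12   6  28] [364.9 205.4] [671. -92.  21.] [ 650. -103.   15.] [698. -80.  26.]
side red [391 202  17  11  43] [400.3 207.6] [765. -47.  59.] [760. -63.  50.] [777.   9.  63.]
side red [358 271   8  12  72] [361.9 276.4] [ 472. -335.   64.] [ 466. -339.   50.] [ 481. -326.   71.]
side capblk [317 200  20   9  75] [326.2 204.9] [527. -33. 100.] [509. -45.  95.] [566.  10. 102.]
side post [292 216   5   6  23] [293.7 218.2] [443.  -9.  68.] [438. -14.  60.] [451.  -5.  72.]
side green [293 213  20  24 246] [302.6 226. ] [463. -14.  44.] [437. -76.  18.] [516.  45.  54.]
side green [328 215  24  26 316] [338.2 228.3] [541. -73.  46.] [ 515. -105.   15.] [605.  -6.  60.]
side green [371 224  20  11 118] [380.5 229.5] [673. -88.  22.] [ 651. -102.   15.] [709. -44.  25.]
```

View pics/sidecrop.png

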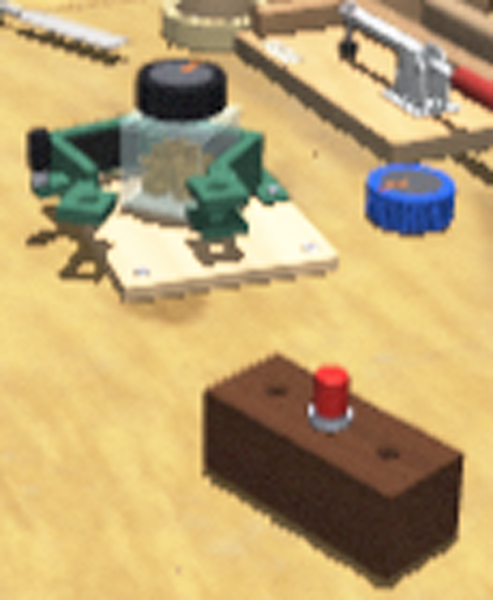

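>>> carry_out:
  translation:
    - [-2.8, -2.2, 0]
    - [-2.8, -2.2, 0]
    - [-2.8, -2.2, 0]
    - [-2.8, -2.2, 0]
    - [-2.8, -2.2, 0]
    - [-2.8, -2.2, 0]
    - [-2.8, -2.2, 0]
    - [-2.8, -2.2, 0]
    - [-2.8, -2.2, 0]
    - [-2.8, -2.2, 0]
  rot:
    - [0, 0, 0]
    - [0, 0, 0]
    - [0, 0, 0]
    - [0, 0, 0]
    - [0, 0, 0]
    - [0, 0, 0]
    - [0, 0, 0]
    - [0, 0, 0]
    - [0, 0, 0]
    - [0, 0, 0]
  grip: [8.5, 8.5, 8.5, 8.5, 8.5, 8.5, 8.5, 8.5, 8.5, 8.5]

```text
t: 0.98
tcp_pos: [394.8, 176.1, 303.9]
tool_rot: [0.691, 3.064, 0.0]
force: [1.1, 0.5, 0.4]
gripper_width: 85.1
grip_force: 0.0
```

>>> carry_out:
  translation:
    - [-2.8, -2.2, 0]
    - [-2.8, -2.2, 0]
    - [-2.8, -2.2, 0]
    - [-2.8, -2.2, 0]
    - [-1.4, -1.1, 0]
    - [0, 0, 0]
    - [0, 0, 0]
  rot:
    - [0, 0, 0]
    - [0, 0, 0]
    - [0, 0, 0]
    - [0, 0, 0]
    - [0, 0, 0]
    - [0, 0, 0]
    - [0, 0, 0]
  grip: [8.5, 8.5, 8.5, 8.5, 8.5, 8.5, 8.5]

```text
t: 1.57
tcp_pos: [466.0, 33.4, 303.4]
tool_rot: [-0.695, -3.063, -0.0]
force: [-0.4, 0.5, -0.8]
gripper_width: 84.9
grip_force: 0.0
```

Run:
```python
from h import *
s=snap('wrist','w1.png');np.savez('/tmp/w1.npz',**s)
o=env.get_obs();print(o['t'],o['tcp_pos'],o['tool_rot'],o['joint_pos'].round(3));print(s['mount'].round(3).tolist())
```

```text
1.6167 [465.63799477  34.22790995 303.59122567] [-6.92790527e-01 -3.06326656e+00 -2.33153505e-04] [-0.107  0.117 -0.16   1.295  0.     0.338]
[[0.002, -0.956, -0.294, 74.051], [1.0, 0.002, 0.001, -0.095], [-0.001, -0.294, 0.956, -69.117], [0.0, 0.0, 0.0, 1.0]]
```

View pics/w1.png

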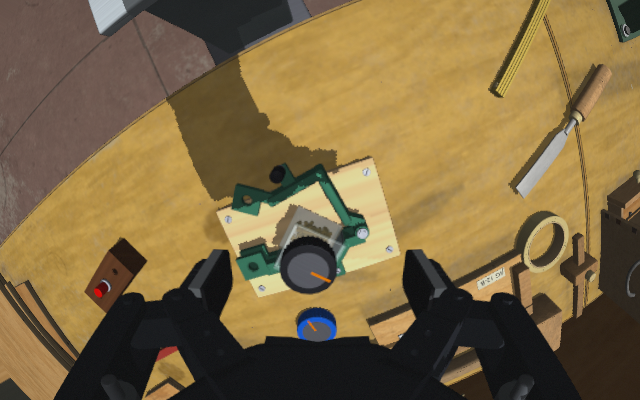

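The wrist view shows the cap at (308,265) with its orange line, the post at (277,175), the fork hole at (254,267), the hinge bolt at (362,233) and the pin at (102,290). The blue cap at (316,325) is the look-alike.

```bash
cat > meas.py <<'E'
from h import *
def meas(s,tag):
    g=cv2.resize(s['frame'][140:310,200:420],(880,680),interpolation=cv2.INTER_CUBIC)
    cv2.imwrite('pics/%s_c.png'%tag,g[:560,40:840,::-1])
E
python3 - <<'E'
from h import *
s=dict(np.load('/tmp/w1.npz'));s['n']='wrist'
for n,u,v,z in [('cap',308,265,102),('post',277,175,74),('fork',254,267,54),('hinge',362,233,54),('l1',310,271,102),('l2',333,282,102),('pin',102,290,62+9)]+[('c',u,v,12) for u,v in[(375,157),(399,252),(258,297),(218,210)]]:
    print(n,onz(s,u,v,z).round(1))
g=cv2.resize(s['frame'][145:310,200:410],(756,594),interpolation=cv2.INTER_CUBIC)
cv2.imwrite('pics/w1c.png',g[:,:,::-1])
P=depthpts(s)
for u,v in [(308,255),(277,175),(245,262),(362,233),(240,225),(100,292)]:print(P[v,u].round(0))
E
```

```text
cap [534.2  -8.7 102. ]
post [4.44e+02 1.00e-01 7.40e+01]
fork [534.  -82.1  54. ]
hinge [547.5  51.2  54. ]
l1 [541.4 -10.  102. ]
l2 [563.5   5.4 102. ]
pin [ 476.  -312.6   71. ]
c [483.6 101.8  12. ]
c [615.4  83.9  12. ]
c [ 597.4 -122.    12. ]
c [ 460.2 -103.7   12. ]
[524.  -4. 101.]
[444.  -0.  73.]
[524. -89.  53.]
[546.  51.  57.]
[491. -88.  10.]
[ 478. -321.   70.]
```

View pics/w1c.png

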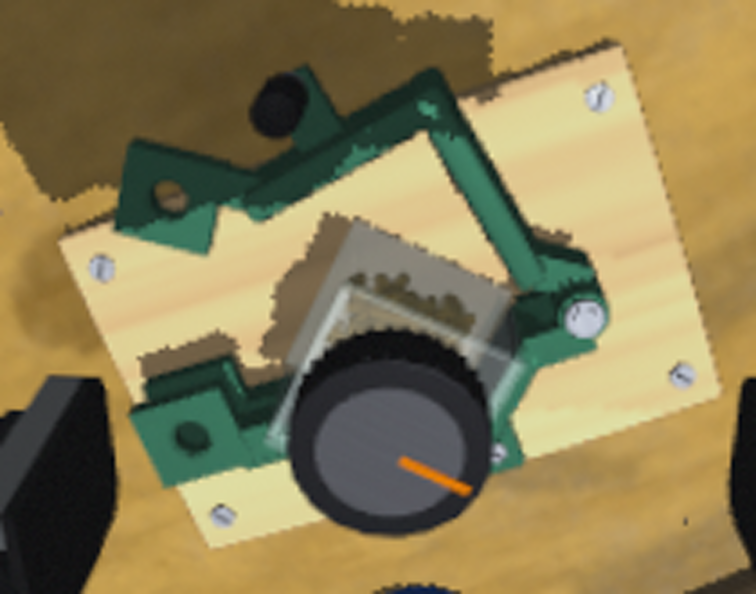

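>>> carry_out:
  translation:
    - [0.1, -1.0, 2.2]
    - [0.1, -1.0, 2.2]
    - [0.1, -1.0, 2.3]
    - [0.18, -1.02, 2.3]
    - [0, 0, 0]
    - [0, 0, 0]
  rot:
    - [0, 0, 0]
    - [0, 0, 0]
    - [0, 0, 0]
    - [0, 0, 0]
    - [0, 0, 0]
    - [0, 0, 0]
  grip: [5, 5, 5, 5, 5, 5]

```text
t: 2.12
tcp_pos: [443.6, 0.9, 213.9]
tool_rot: [-0.69, -3.063, -0.0]
force: [0.2, 0.3, 0.1]
gripper_width: 50.0
grip_force: 0.0
```

Run:
```python
from h import *
s=snap('wrist');np.savez('/tmp/w2.npz',**s)
o=env.get_obs();print(o['t'],o['tcp_pos'],o['tool_rot'],env.tip_reach)
cv2.imwrite('pics/w2c.png',cv2.resize(s['frame'][100:340,160:480],(800,600),interpolation=cv2.INTER_CUBIC)[:,:,::-1])
```

```text
2.1667 [444.46170487   0.8709519  214.9097325 ] [6.90155431e-01 3.06419797e+00 5.16643634e-04] 72.6
```

View pics/w2c.png

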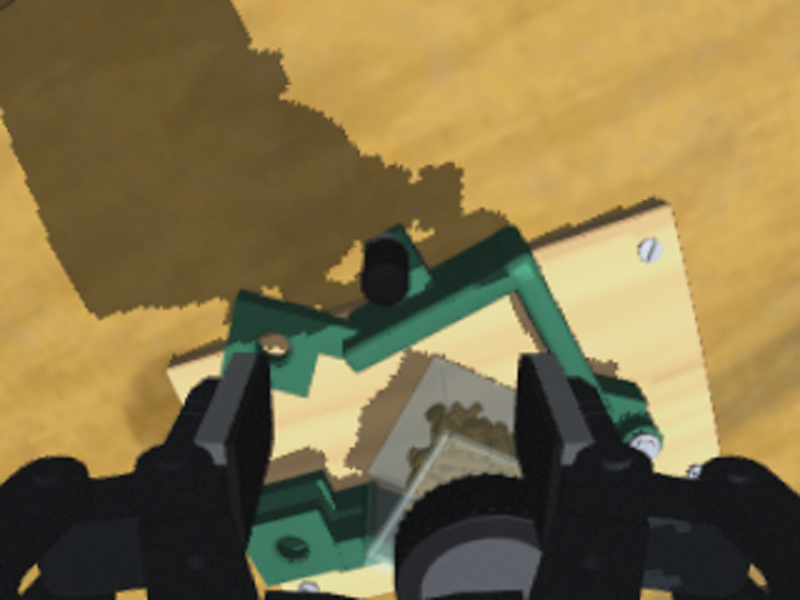

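In this view the post top is at crop (386,282), between the fingers, and the fork hole at crop (293,547). I triangulate both against the first wrist view.

Run:
```python
from h import *
a=dict(np.load('/tmp/w1.npz'));b=dict(np.load('/tmp/w2.npz'));a['n']=b['n']='wrist'
for n,p,q,z in [('post',(277.5,173.9),(314.4,212.8),74),('fork',(253.3,266.4),(277.2,318.8),54),('hinge',(362.8,233.3),(418,278.5),57),('pin',(102,290),None,80)]:
    if q: print(n,two(a,p,b,q),onz(b,*q,z).round(1))
    print(n,onz(a,*p,z).round(1))
print('line',onz(a,311.7,273.1,102),onz(a,330,281.4,102),'cap',onz(a,308.3,270.6,102))
```

```text
post (array([4.43415833e+02, 1.69167654e-01, 7.57354504e+01]), np.float64(2.5659854232778425)) [444.4  -1.4  74. ]
post [443.3   1.1  74. ]
fork (array([533.70320999, -83.26395346,  52.05570937]), np.float64(0.12016317874587597)) [532.4 -82.2  54. ]
fork [532.9 -82.4  54. ]
hinge (array([548.08969358,  52.02221201,  54.19376407]), np.float64(0.38873628303521285)) [545.9  52.   57. ]
hinge [546.9  52.   57. ]
pin [ 473.7 -301.3   80. ]
line [544.33459631  -9.54841829 102.        ] [561.49299569   2.97967046 102.        ] cap [540.20874853 -11.35030448 102.        ]
```

>>> carry_out:
  translation:
    - [0, 0, 2.5]
    - [0, 0, 2.5]
    - [0, 0, 2.0]
    - [0, 0, 1.35]
    - [0, 0, 0]
    - [0, 0, 0]
    - [0, 0, 0]
    - [0, 0, 0]
    - [0, 0, 0]
  rot:
    - [0, 0, 0]
    - [0, 0, 0]
    - [0, 0, 0]
    - [0, 0, 0]
    - [0, 0, 0]
    - [0, 0, 0]
    - [0, 0, 0]
    - [0, 0, 0]
    - [0, 0, 0]
  grip: [5, 5, 5, 5, 1, 1, 1, 1, 1]
  grip_force: 25

```text
t: 2.92
tcp_pos: [443.7, -0.3, 131.8]
tool_rot: [-0.692, -3.064, 0.003]
force: [-7.6, -4.2, 3.5]
gripper_width: 13.8
grip_force: 24.7
```

>>> carry_out:
  translation:
    - [-1.02, -0.69, 0]
    - [-1.05, -0.58, 0]
    - [-1.11, -0.45, 0]
    - [-1.15, -0.35, 0]
    - [-1.19, -0.21, 0]
    - [-0.9, -0.08, 0]
    - [-0.3, -0.02, 0]
    - [0, 0, 0]
    - [0, 0, 0]
  rot:
    - [0, 0, 0]
    - [0, 0, 0]
    - [0, 0, 0]
    - [0, 0, 0]
    - [0, 0, 0]
    - [0, 0, 0]
    - [0, 0, 0]
    - [0, 0, 0]
    - [0, 0, 0]
  grip: [1, 1, 1, 1, 1, 1, 1, 1, 1]

```text
t: 3.67
tcp_pos: [495.1, -51.6, 131.9]
tool_rot: [0.693, 3.063, -0.006]
force: [-4.0, -8.0, -2.5]
gripper_width: 13.6
grip_force: 25.0
```

>>> carry_out:
  translation:
    - [-0.2, 0, 0]
    - [-0.2, 0, 0]
    - [0, 0, 0]
    - [0, 0, 0]
  rot:
    - [0, 0, 0]
    - [0, 0, 0]
    - [0, 0, 0]
    - [0, 0, 0]
  grip: [1, 1, 1, 1]

```text
t: 4.0
tcp_pos: [497.0, -52.6, 131.8]
tool_rot: [-0.692, -3.062, 0.005]
force: [-12.2, -5.4, 4.4]
gripper_width: 13.6
grip_force: 27.9
```

Run:
```python
from h import *
o=env.get_obs();print(o['t'],o['tcp_pos'],o['force'])
s=snap('side');P=depthpts(s)
cv2.imwrite('pics/s2.png',cv2.resize(s['frame'][180:300,280:400],(600,600),interpolation=cv2.INTER_CUBIC)[:,:,::-1])
```

```text
4.0 [497.01725805 -52.58112228 131.82501383] [-12.21684363  -5.39351131   4.41576362]
```

>>> carry_out:
  translation:
    - [0, 0, 0]
    - [0, 0, 0]
    - [0, 0, -2]
    - [0, 0, -3]
    - [0, 0, -3]
    - [0, 0, -3]
    - [0, 0, -1]
    - [0, 0, 0]
    - [0, 0, 0]
  rot:
    - [0, 0, 0]
    - [0, 0, 0]
    - [0, 0, 0]
    - [0, 0, 0]
    - [0, 0, 0]
    - [0, 0, 0]
    - [0, 0, 0]
    - [0, 0, 0]
    - [0, 0, 0]
  grip: [4, 4, 4, 5, 6, 8, 8, 8, 8]

```text
t: 4.8
tcp_pos: [498.6, -51.9, 251.5]
tool_rot: [0.691, 3.062, -0.0]
force: [-0.7, 0.5, -0.0]
gripper_width: 80.0
grip_force: 0.0
```

Run:
```python
from h import *
s=snap('wrist');np.savez('/tmp/w3.npz',**s)
o=env.get_obs();print(o['t'],o['tcp_pos'],o['tool_rot'])
cv2.imwrite('pics/w3c.png',cv2.resize(s['frame'][140:350,190:470],(800,600),interpolation=cv2.INTER_CUBIC)[:,:,::-1])
```

```text
4.85 [498.22823523 -51.82643618 250.43337417] [ 6.91052452e-01  3.06416069e+00 -3.86090410e-06]
```

View pics/w3c.png

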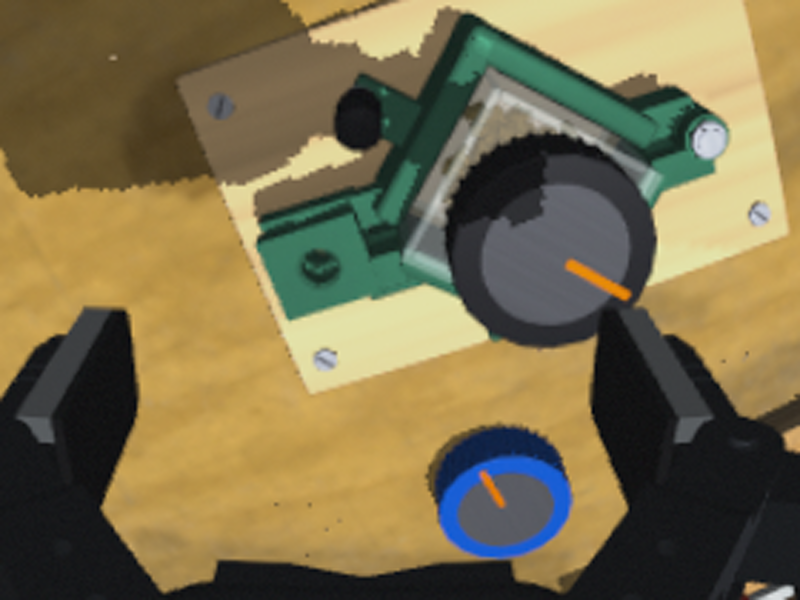

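The jaw is now shut: the lug is inside the fork and the hole is lined up at crop (321,266). Post is at crop (359,120) and the cap disc at (556,255). Next I move to look at the pin.

>>> carry_out:
  translation:
    - [-1.14, -3.22, 0]
    - [-1.14, -3.22, 0]
    - [-1.14, -3.22, 0]
    - [-1.14, -3.22, 0]
    - [-1.14, -3.22, 0]
    - [-1.14, -3.22, 0]
    - [-1.14, -3.22, 0]
    - [0, 0, 0]
    - [0, 0, 0]
  rot:
    - [0, 0, 0]
    - [0, 0, 0]
    - [0, 0, 0]
    - [0, 0, 0]
    - [0, 0, 0]
    - [0, 0, 0]
    - [0, 0, 0]
    - [0, 0, 0]
    - [0, 0, 0]
  grip: [5, 5, 5, 5, 5, 5, 5, 5, 5]

```text
t: 5.6
tcp_pos: [472.9, -291.2, 248.6]
tool_rot: [-0.695, -3.061, -0.002]
force: [1.0, 1.0, -0.3]
gripper_width: 49.8
grip_force: 0.0
```

```bash
cat > pin.py <<'E'
from h import *
def redblob(s,win=None):
    f=s['frame'].astype(int);m=(f[...,0]>110)&(f[...,1]<60)&(f[...,2]<70)
    if win: k=np.zeros_like(m);k[win[1]:win[3],win[0]:win[2]]=1;m&=k
    c,l,st,ce=cv2.connectedComponentsWithStats(m.astype('uint8'))
    return [(st[i],ce[i].round(1)) for i in range(1,c) if st[i,4]>30]
E
python3 - <<'E'
from pin import *
a=dict(np.load('/tmp/w3.npz'));a['n']='wrist'
for n,p,z in[('fork',(302.4,233.1),54),('post',(315.6,182),74),('hinge',(438.2,188.7),57),('cap',(384.6,229.3),102)]:print(n,onz(a,*p,z).round(1))
s=snap('wrist','w4.png');np.savez('/tmp/w4.npz',**s)
o=env.get_obs();print(o['t'],o['tcp_pos'],o['tool_rot'])
P=depthpts(s)
for st,c in redblob(s):
    x,y,w,h,_=st; print(st,c,P[int(c[1]),int(c[0])].round(1),onz(s,c[0],c[1],71),P[y:y+h,x:x+w,2].max())
cv2.imwrite('pics/w4c.png',cv2.resize(s['frame'][140:350,190:470],(800,600),interpolation=cv2.INTER_CUBIC)[:,:,::-1])
E
```

```text
fork [532.6 -82.8  54. ]
post [488.6 -48.1  74. ]
hinge [546.4  50.7  57. ]
cap [539.2 -12.5 102. ]
5.65 [ 473.09289608 -290.02551625  248.89675314] [-6.93247638e-01 -3.06159218e+00 -2.38863360e-03]
[272 209  16  15 184] [279.5 215.7] [ 475.1 -328.    69.4] [ 475.44212523 -327.45755679   71.        ] 71.76834988137506
[560 282  36  33 273] [577.5 297.3] [766.6 -25.9  61.7] [754.88919908 -33.29643436  71.        ] 317.89838883025686
```

View pics/w4c.png

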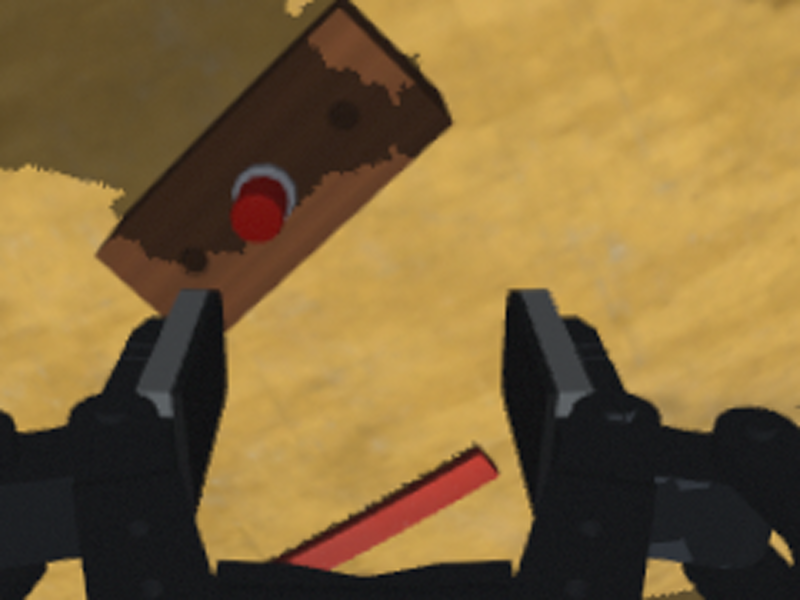

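The pin knob's top disc is at crop (258,217), with the other two holes of the block at (343,115) and (194,261). That puts the pin near (475.6, -327.6) with its top at z≈71.

>>> carry_out:
  translation:
    - [-0.61, -1.08, 2]
    - [-0.61, -1.08, 2]
    - [-0.6, -1.08, 2]
    - [0, 0, 2]
    - [0, 0, 2]
    - [0, 0, 1.6]
    - [0, 0, 0.7]
    - [0, 0, 0]
    - [0, 0, 0]
  rot:
    - [0, 0, 0]
    - [0, 0, 0]
    - [0, 0, 0]
    - [0, 0, 0]
    - [0, 0, 0]
    - [0, 0, 0]
    - [0, 0, 0]
    - [0, 0, 0]
    - [0, 0, 0]
  grip: [5, 5, 5, 5, 5, 5, 5, 5, 5]

```text
t: 6.4
tcp_pos: [476.4, -326.1, 127.6]
tool_rot: [-0.69, -3.065, -0.0]
force: [0.5, 0.6, -0.3]
gripper_width: 50.0
grip_force: 0.0
```

>>> carry_out:
  translation:
    - [0, 0, 0]
    - [0, 0, 0]
    - [0, 0, 0]
    - [0, 0, 0]
    - [0, 0, 0]
    - [0, 0, 0]
  rot:
    - [0, 0, 0]
    - [0, 0, 0]
    - [0, 0, 0]
    - [0, 0, 0]
    - [0, 0, 0]
    - [0, 0, 0]
  grip: [1, 1, 1, 1, 1, 1]
  grip_force: 50

```text
t: 6.9
tcp_pos: [476.4, -327.3, 128.5]
tool_rot: [0.691, 3.063, -0.002]
force: [-0.6, 0.8, 6.7]
gripper_width: 14.7
grip_force: 48.7
```

Run:
```python
from h import *
o=env.get_obs();print(o)
a=dict(np.load('/tmp/w4.npz'));a['n']='wrist'
print(onz(a,310.05,180.25,45),onz(a,257.9,231.35,45),onz(a,280.3,216,71))
```

```text
{'t': 6.9, 'joint_pos': array([-7.47083826e-01,  4.08904216e-01, -2.22989637e-01,  9.36915443e-01,
       -9.42990350e-05, -3.03122413e-01]), 'qd': array([-0.00092094, -0.00103475, -0.00044943,  0.00019527, -0.00045075,
        0.00129379]), 'joint_torque': array([ 3.54659082e-01, -5.87717414e+01,  2.78927672e+01, -2.98706749e-01,
        1.67983873e-01,  6.59292564e-03]), 'tcp_pos': array([ 476.42485412, -327.3290339 ,  128.52359683]), 'tool_rot': array([ 6.91291747e-01,  3.06287679e+00, -1.69194202e-03]), 'force': array([-0.5672725 ,  0.77441184,  6.72814791]), 'wrist_torque': array([0.01740982, 0.2160416 , 0.0224936 ]), 'grip_force': 48.69470000267029, 'gripper_width': 14.673526504163188}
[ 464.26125911 -293.60081545   45.        ] [ 488.06137352 -361.39763143   45.        ] [ 475.9781869  -326.96090123   71.        ]
```

>>> carry_out:
  translation:
    - [0, 0, -1]
    - [0, 0, -2]
    - [0, 0, -2]
    - [0, 0, -2]
    - [0, 0, -1.5]
    - [0, 0, 0]
    - [0, 0, 0]
  rot:
    - [0, 0, 0]
    - [0, 0, 0]
    - [0, 0, 0]
    - [0, 0, 0]
    - [0, 0, 0]
    - [0, 0, 0]
    - [0, 0, 0]
  grip: [1, 1, 1, 1, 1, 1, 1]

```text
t: 7.48
tcp_pos: [476.3, -327.0, 213.3]
tool_rot: [0.691, 3.063, -0.001]
force: [-0.7, -0.6, -1.1]
gripper_width: 14.9
grip_force: 49.1
```

>>> carry_out:
  translation:
    - [0.68, 3.06, 0]
    - [0.68, 3.06, 0]
    - [0.68, 3.06, 0]
    - [0.68, 3.06, 0]
    - [0.68, 3.06, 0]
    - [0.68, 3.06, 0]
    - [0.68, 3.06, 0]
    - [0.68, 3.06, 0]
    - [0, 0, 0]
    - [0, 0, 0]
  rot:
    - [0, 0, 0]
    - [0, 0, 0]
    - [0, 0, 0]
    - [0, 0, 0]
    - [0, 0, 0]
    - [0, 0, 0]
    - [0, 0, 0]
    - [0, 0, 0]
    - [0, 0, 0]
    - [0, 0, 0]
  grip: [1, 1, 1, 1, 1, 1, 1, 1, 1, 1]

```text
t: 8.32
tcp_pos: [531.8, -80.7, 211.3]
tool_rot: [-0.686, -3.064, -0.0]
force: [-0.4, -1.3, -0.5]
gripper_width: 14.7
grip_force: 49.2
```

Run:
```python
from h import *
import time
o=env.get_obs();print(o['t'],o['tcp_pos'],o['tool_rot'],o['gripper_width'],o['force'])
s=snap('wrist');f=s['frame'].astype(int);P=depthpts(s);np.savez('/tmp/w5.npz',**s)
cv2.imwrite('pics/w5c.png',cv2.resize(s['frame'][160:340,210:450],(800,600),interpolation=cv2.INTER_CUBIC)[:,:,::-1])
o=env.get_obs();print(o['tcp_pos'])
```

```text
8.3167 [531.84076728 -80.74852285 211.29293885] [-6.86342234e-01 -3.06367712e+00 -4.13218339e-04] 14.718171716272883 [-0.41258708 -1.34139755 -0.49725481]
[531.8411458  -81.83207001 211.45935441]
```

View pics/w5c.png

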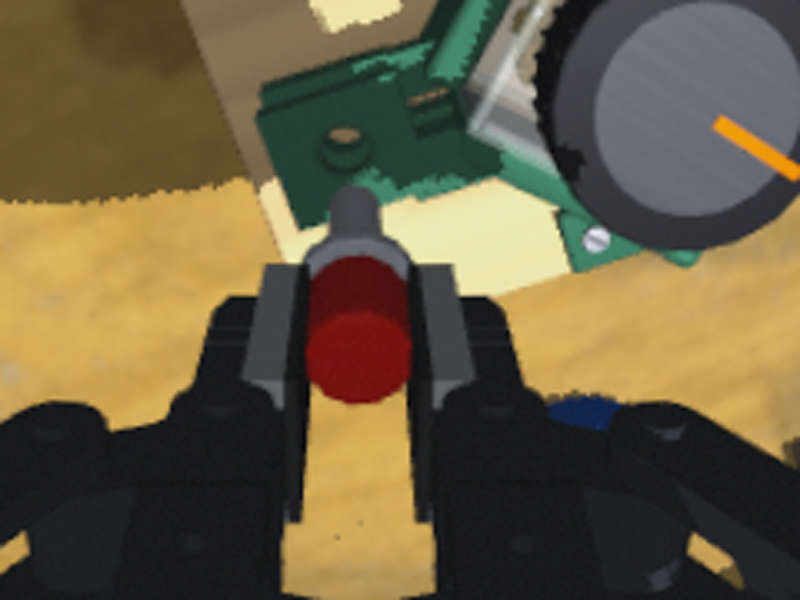

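Run:
```python
from h import *
a=dict(np.load('/tmp/w5.npz'));a['n']='wrist'
f=onz(a,210+346/3.333,160+148/3.333,54);k=onz(a,210+358/3.333,160+350/3.333,154);t=onz(a,210+356/3.333,160+196/3.333,92)
print(f,k,t);X=np.array([[-.9027,.4303],[.4303,.9027]]);print('shift tool',X@(f-k)[:2],X@(f-t)[:2])
P=depthpts(a);print(P[265,317],P[222,317],P[219,317])
```

```text
[531.8969567  -83.28291681  54.        ] [529.98784324 -79.52010085 154.        ] [530.43831659 -80.04233025  92.        ]
shift tool [-3.34249642 -2.57520245] [-2.71113882 -2.29762464]
[530.34779108 -79.89985934 153.13005966] [527.42379978 -78.50014713 106.21823351] [527.71997825 -78.63562179 100.30949549]
```

The picture shows the pin upright in the fingers, its tip at crop (356,196). The open hole is at (346,148) and lined up, with plywood visible through it. I shift slightly and come down to just above the fork.

>>> carry_out:
  translation:
    - [-0.22, -0.16, 1.0]
    - [0, 0, 1.5]
    - [0, 0, 0.6]
    - [0, 0, 0]
    - [0, 0, 0]
    - [0, 0, 0]
  rot:
    - [0, 0, 0]
    - [0, 0, 0]
    - [0, 0, 0]
    - [0, 0, 0]
    - [0, 0, 0]
    - [0, 0, 0]
  grip: [1, 1, 1, 1, 1, 1]

```text
t: 8.87
tcp_pos: [533.5, -85.5, 181.6]
tool_rot: [0.693, 3.064, -0.0]
force: [-0.7, -0.3, -0.2]
gripper_width: 14.7
grip_force: 49.2
```

Run:
```python
from h import *
for i in range(4):
    s=snap('wrist');print(env.get_obs()['tcp_pos'].round(2))
np.savez('/tmp/w6.npz',**s)
g=s['frame'][180:300,240:400];cv2.imwrite('pics/w6c.png',cv2.resize(g,(800,600),interpolation=cv2.INTER_CUBIC)[:,:,::-1])
```

```text
[533.65 -85.36 181.86]
[533.68 -85.19 181.93]
[533.64 -85.1  181.92]
[533.61 -84.98 181.87]
```

View pics/w6c.png

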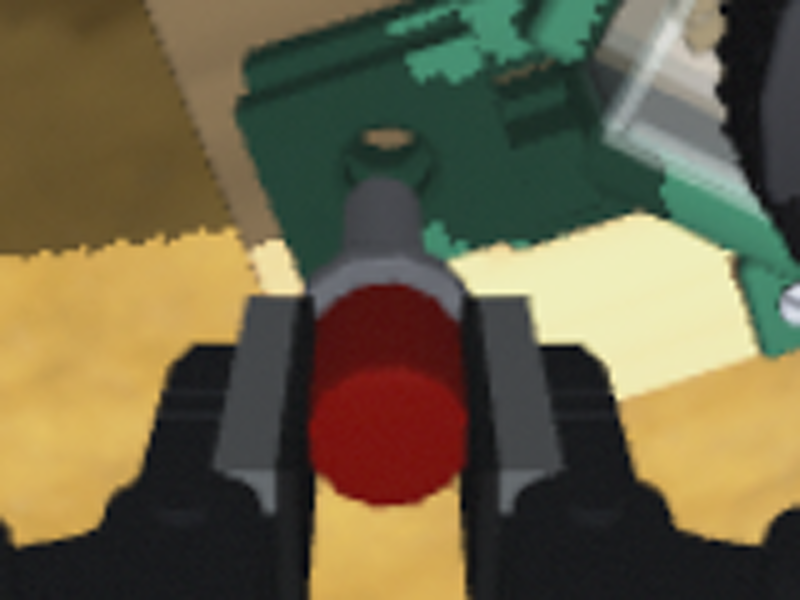

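Run:
```python
from h import *
a=dict(np.load('/tmp/w6.npz'));a['n']='wrist'
c=lambda x,y,z:onz(a,240+x/5,180+y/5,z)
f=c(389,161,54);k=c(388.5,436,124.5);t=c(383,203,62);print(f,k,t,c(386,272,98))
X=np.array([[-.9027,.4303],[.4303,.9027]]);print('shift tool',X@(f-k)[:2],X@(f-t)[:2])
P=depthpts(a);print(P[267,317],P[267-20:267+20,305:330,2].max())
```

```text
[531.5396279  -83.27753881  54.        ] [533.14206594 -84.33513464 124.5       ] [533.86593263 -85.27367289  62.        ] [528.44785982 -82.33330892  98.        ]
shift tool [1.90160431 0.26516266] [2.95889177 0.8009013 ]
[533.23372446 -84.7403569  123.86887415] 250.96118708077714
```

>>> carry_out:
  translation:
    - [0.2, 0.08, 0]
    - [0, 0, 0]
    - [0, 0, 0.5]
    - [0, 0, 0.4]
    - [0, 0, 0.3]
    - [0, 0, 0]
  rot:
    - [0, 0, 0]
    - [0, 0, 0]
    - [0, 0, 0]
    - [0, 0, 0]
    - [0, 0, 0]
    - [0, 0, 0]
  grip: [1, 1, 1, 1, 1, 1]

```text
t: 9.57
tcp_pos: [531.8, -83.2, 168.5]
tool_rot: [-0.691, -3.064, -0.0]
force: [0.4, -0.6, -1.1]
gripper_width: 14.4
grip_force: 49.2
```

>>> carry_out:
  translation:
    - [0, 0, 0.4]
    - [0, 0, 0.4]
    - [0, 0, 0.4]
    - [0, 0, 0.3]
    - [0, 0, 0]
  rot:
    - [0, 0, 0]
    - [0, 0, 0]
    - [0, 0, 0]
    - [0, 0, 0]
    - [0, 0, 0]
  grip: [1, 1, 1, 1, 1]

```text
t: 9.98
tcp_pos: [531.8, -83.4, 153.7]
tool_rot: [-0.692, -3.064, 0.0]
force: [0.3, -1.8, -3.6]
gripper_width: 15.1
grip_force: 49.0
```

>>> carry_out:
  translation:
    - [0, 0, 0.4]
    - [0, 0, 0.4]
    - [0, 0, 0.4]
    - [0, 0, 0.3]
    - [0, 0, 0.2]
    - [0, 0, 0]
  rot:
    - [0, 0, 0]
    - [0, 0, 0]
    - [0, 0, 0]
    - [0, 0, 0]
    - [0, 0, 0]
    - [0, 0, 0]
  grip: [1, 1, 1, 1, 1, 1]

```text
t: 10.48
tcp_pos: [532.0, -83.4, 137.5]
tool_rot: [0.692, 3.064, -0.001]
force: [-0.8, -2.7, 4.5]
gripper_width: 14.7
grip_force: 49.9
```

>>> carry_out:
  translation:
    - [0, 0, 0.2]
    - [0, 0, 0.2]
    - [0, 0, 0]
    - [0, 0, 0]
  rot:
    - [0, 0, 0]
    - [0, 0, 0]
    - [0, 0, 0]
    - [0, 0, 0]
  grip: [1, 1, 1, 1]

```text
t: 10.82
tcp_pos: [532.0, -83.5, 137.1]
tool_rot: [0.691, 3.061, -0.002]
force: [-13.8, -0.3, 43.0]
gripper_width: 14.6
grip_force: 53.9
```

>>> carry_out:
  translation:
    - [0, 0, -0.3]
    - [0, 0, 0]
    - [0, 0, 0]
    - [0, 0, 0]
    - [0, 0, -2]
    - [0, 0, -3]
    - [0, 0, -3]
    - [0, 0, -2]
    - [0, 0, 0]
    - [0, 0, 0]
  rot:
    - [0, 0, 0]
    - [0, 0, 0]
    - [0, 0, 0]
    - [0, 0, 0]
    - [0, 0, 0]
    - [0, 0, 0]
    - [0, 0, 0]
    - [0, 0, 0]
    - [0, 0, 0]
    - [0, 0, 0]
  grip: [1, 3.5, 3.5, 3.5, 3.5, 5, 8.5, 8.5, 8.5, 8.5]

```text
t: 11.65
tcp_pos: [532.3, -83.2, 236.6]
tool_rot: [0.691, 3.063, 0.0]
force: [-1.0, 0.3, -0.5]
gripper_width: 85.0
grip_force: 0.0
```

Run:
```python
from pin import *
s=snap('wrist','w7.png');P=depthpts(s);o=env.get_obs();print(o['tcp_pos'],o['tool_rot'],o['joint_pos'].round(2))
for st,c in redblob(s): print(st,c,P[int(c[1]),int(c[0])].round(1),onz(s,c[0],c[1],80).round(1))
f=s['frame'].astype(int)
m=(f[...,0]>200)&(f[...,1]>90)&(f[...,1]<165)&(f[...,2]<60)
c,l,st,ce=cv2.connectedComponentsWithStats(m.astype('uint8'))
for i in range(1,c):
    if st[i,4]>15:
        v,u=np.where(l==i);q=np.array([onz(s,a,b,102)[:2] for a,b in zip(u,v)]);w,e=np.linalg.eigh(np.cov(q.T));print(st[i],P[v,u].mean(0).round(1),q.mean(0),np.degrees(np.arctan2(e[1,1],e[0,1])))
# cap top pixels by height
m=(abs(P[...,2]-101.5)<2.5)&(abs(P[...,0]-540)<45)&(abs(P[...,1]+12)<45)
v,u=np.where(m);print('cap',len(u));k=cv2.minEnclosingCircle(P[m][:,:2].astype(np.float32));print(k,P[m].mean(0))
```

```text
[531.86698991 -83.11482975 235.53565227] [-6.91057491e-01 -3.06380579e+00 -4.89528230e-04] [-0.31  0.27 -0.14  1.16  0.    0.13]
[308 194  18  16 182] [316.2 200.1] [530.  -82.7  80.5] [530.3 -82.6  80. ]
[416 182  24  17  95] [549.4  -5.5 106.1] [551.22518559  -4.503291  ] -144.94374863911943
[375 282   8  13  30] [667.3 -71.6  23.8] [611.25182291 -65.99499345] -176.96107970443214
cap 4900
((539.515625, -12.62256145477295), 29.82777976989746) [538.30409339 -13.37232781 101.45247452]
```

>>> carry_out:
  translation:
    - [0.8, 2.23, 0]
    - [0.8, 2.23, 0]
    - [0.77, 2.24, 0]
    - [0, 0, 2]
    - [0, 0, 2]
    - [0, 0, 2]
    - [0, 0, 1.5]
    - [0, 0, 0.7]
    - [0, 0, 0]
    - [0, 0, 0]
  rot:
    - [0, 0, 0]
    - [0, 0, 0]
    - [0, 0, 0]
    - [0, 0, 0]
    - [0, 0, 0]
    - [0, 0, 0]
    - [0, 0, 0]
    - [0, 0, 0]
    - [0, 0, 0]
    - [0, 0, 0]
  grip: [8.5, 8.5, 8.5, 8.5, 8.5, 8.5, 8.5, 8.5, 8.5, 8.5]

```text
t: 12.53
tcp_pos: [539.1, -12.6, 153.8]
tool_rot: [-0.691, -3.063, 0.0]
force: [-0.0, -0.7, -0.1]
gripper_width: 85.3
grip_force: 0.0
```

>>> carry_out:
  translation:
    - [0, 0, 0]
    - [0, 0, 0]
    - [0, 0, 0]
    - [0, 0, 0]
    - [0, 0, 0]
  rot:
    - [0, 0, 0]
    - [0, 0, 0]
    - [0, 0, 0]
    - [0, 0, 0]
    - [0, 0, 0]
  grip: [5, 5, 5, 5, 5]
  grip_force: 80

```text
t: 12.95
tcp_pos: [539.7, -12.9, 155.9]
tool_rot: [0.691, 3.062, -0.001]
force: [-1.3, -0.9, 8.1]
gripper_width: 56.6
grip_force: 83.1
```

>>> carry_out:
  translation:
    - [0, 0, 0]
    - [0, 0, 0]
    - [0, 0, 0]
    - [0, 0, 0]
    - [0, 0, 0]
    - [0, 0, 0]
    - [0, 0, 0]
    - [0, 0, 0]
    - [0, 0, 0]
    - [0, 0, 0]
  rot:
    - [0, 0, -0.5]
    - [0, 0, -0.8]
    - [0, 0, -0.9]
    - [0, 0, -0.9]
    - [0, 0, -0.9]
    - [0, 0, -0.9]
    - [0, 0, -0.9]
    - [0, 0, -0.9]
    - [0, 0, -0.9]
    - [0, 0, -0.9]
  grip: [5, 5, 5, 5, 5, 5, 5, 5, 5, 5]

```text
t: 13.78
tcp_pos: [539.8, -12.5, 156.4]
tool_rot: [-0.472, 3.103, -0.001]
force: [-2.9, 1.7, 12.7]
gripper_width: 56.9
grip_force: 83.6
```

>>> carry_out:
  translation:
    - [0, 0, 0]
    - [0, 0, 0]
    - [0, 0, 0]
    - [0, 0, 0]
    - [0, 0, 0]
    - [0, 0, 0]
    - [0, 0, 0]
    - [0, 0, 0]
    - [0, 0, 0]
    - [0, 0, 0]
  rot:
    - [0, 0, -0.9]
    - [0, 0, -0.9]
    - [0, 0, -0.9]
    - [0, 0, -0.9]
    - [0, 0, -0.9]
    - [0, 0, -0.9]
    - [0, 0, -0.9]
    - [0, 0, -0.9]
    - [0, 0, -0.6]
    - [0, 0, 0]
  grip: [5, 5, 5, 5, 5, 5, 5, 5, 5, 5]

```text
t: 14.62
tcp_pos: [539.6, -12.4, 156.4]
tool_rot: [-1.48, 2.768, -0.002]
force: [-3.9, 2.9, 13.4]
gripper_width: 56.4
grip_force: 83.7
```

```bash
cat > cap.py <<'E'
from pin import *
def look():
    o=env.get_obs();print(o['t'],o['tcp_pos'].round(1),o['force'].round(1),o['wrist_torque'].round(2),o['joint_pos'].round(2))
    y=R.from_rotvec(o['tool_rot']).as_matrix()[:,1];print('y az',np.degrees(np.arctan2(y[1],y[0])))
    for n in ['side','scene']:
        s=snap(n);f=s['frame'].astype(int);P=depthpts(s)
        m=(f[...,0]>150)&(f[...,0]>f[...,2]+70)&(f[...,1]<170)&(abs(P[...,0]-540)<50)&(abs(P[...,1]+12)<50)&(P[...,2]>85)
        q=P[m];print(n,len(q),q.mean(0).round(1) if len(q) else '')
        for st,c in redblob(s): print(' red',st,P[int(c[1]),int(c[0])].round(1))
    return s
E
python3 -c "
from cap import *
look()"
```

```text
14.6167 [539.6 -12.4 156.4] [-3.9  2.9 13.4] [0.42 0.88 0.09] [-0.18  0.33 -0.28  0.97  0.   -1.16]
y az 146.26863623013395
side 6 [518.6  -9.  145.8]
 red [60 12 10 22 79] [ 133.7 -905.7  475.4]
 red [107  25   9  10  71] [ 133.7 -905.7  475.4]
 red [ 67  41  12  36 159] [ 133.7 -905.7  475.4]
 red [265  67  14   5  58] [ 133.7 -905.7  475.4]
 red [390 203  18  10  35] [763.6 -44.2  58.7]
 red [333 219   5   8  40] [526.9 -92.9  74.8]
scene 26 [532.3 -12.7 162.3]
```

>>> carry_out:
  translation:
    - [0, 0, -0.2]
    - [0, 0, -0.2]
    - [0, 0, 0]
  rot:
    - [0, 0, 0]
    - [0, 0, 0]
    - [0, 0, 0]
  grip: [5, 5, 5]

```text
t: 14.97
tcp_pos: [539.6, -12.6, 159.4]
tool_rot: [-1.476, 2.772, -0.002]
force: [-0.7, 0.3, 1.0]
gripper_width: 56.6
grip_force: 85.0
```

>>> carry_out:
  translation:
    - [0, 0, -0.3]
    - [0, 0, -0.3]
    - [0, 0, -0.4]
    - [0, 0, -0.5]
    - [0, 0, -0.8]
    - [0, 0, -1.0]
    - [0, 0, -0.7]
    - [0, 0, -0.5]
    - [0, 0, 0]
    - [0, 0, 0]
  rot:
    - [0, 0, 0]
    - [0, 0, 0]
    - [0, 0, 0]
    - [0, 0, 0]
    - [0, 0, 0]
    - [0, 0, 0]
    - [0, 0, 0]
    - [0, 0, 0]
    - [0, 0, 0]
    - [0, 0, 0]
  grip: [5, 5, 5, 5, 5, 5, 5, 5, 5, 5]

```text
t: 15.8
tcp_pos: [539.4, -12.6, 203.7]
tool_rot: [-1.476, 2.772, -0.001]
force: [0.3, -0.4, -0.5]
gripper_width: 56.8
grip_force: 84.9
```

Run:
```python
from cap import *
look()
s=snap('side')
cv2.imwrite('pics/s9.png',cv2.resize(s['frame'][170:270,270:390],(720,600),interpolation=cv2.INTER_CUBIC)[:,:,::-1])
f=s['frame'].astype(int);P=depthpts(s)
m=(f.max(-1)<75)&(abs(P[...,0]-540)<45)&(abs(P[...,1]+30)<40)&(P[...,2]>95)&(P[...,2]<150)
print('dark z range',np.percentile(P[m][:,2],[0,2,50,100]).round(1),len(P[m]))
for u in range(310,345,4):print(u,[(v,P[v,u].round(0).tolist(),f[v,u].tolist()) for v in range(178,224,6)] if u==326 else '')
```

```text
15.8 [539.4 -12.6 203.7] [ 0.3 -0.4 -0.5] [-0.   -0.04 -0.02] [-0.18  0.29 -0.2   1.08  0.   -1.16]
y az 146.07140055810095
side 16 [517.7 -21.1 148.9]
 red [61 11  9 23 89] [ 133.7 -905.7  475.4]
 red [107  25   9  10  74] [ 133.7 -905.7  475.4]
 red [ 67  41  12  36 155] [ 133.7 -905.7  475.4]
 red [265  67  14   5  62] [ 133.7 -905.7  475.4]
 red [76 83  6  7 32] [ 133.7 -905.7  475.4]
 red [391 203  17  10  33] [765.2 -42.1  57.6]
 red [333 219   5   8  40] [527.  -92.7  74.7]
scene 42 [541.1 -21.9 206.2]
dark z range [ 98.7  99.3 142.7 149.8] 283
310 
314 
318 
322 
326 [(178, [753.0, 467.0, 7.0], [138, 116, 95]), (184, [544.0, 4.0, 148.0], [84, 83, 88]), (190, [524.0, -41.0, 147.0], [27, 27, 31]), (196, [525.0, -40.0, 130.0], [25, 26, 27]), (202, [544.0, 2.0, 95.0], [198, 182, 144]), (208, [528.0, -33.0, 92.0], [232, 237, 227]), (214, [528.0, -33.0, 74.0], [150, 169, 167]), (220, [524.0, -43.0, 61.0], [143, 131, 102])]
330 
334 
338 
342
```

View pics/s9.png

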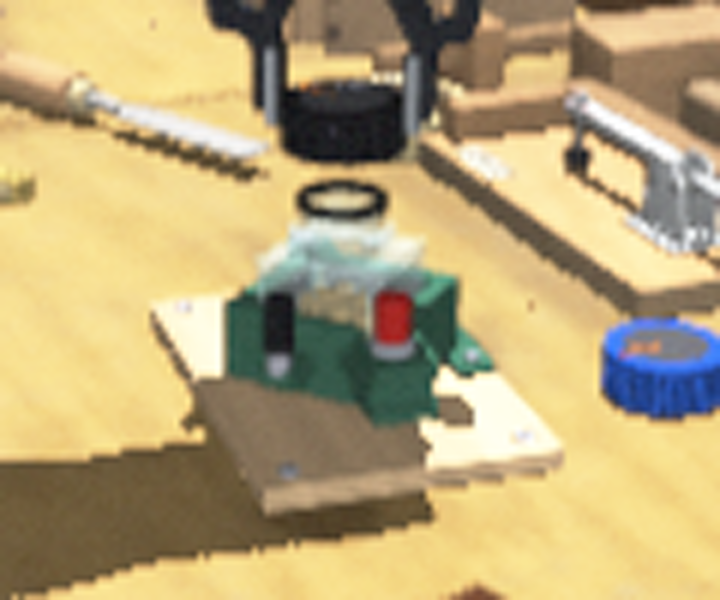

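The cap hangs level between the fingers (crop (345,120)), clear above the mouth with its black sealing ring (342,200). The jar stands in the shut clamp and the red pin is seated at (392,325), so I hand the job in.

```bash
python3 -c "
from cell import env
print(env.sign_off())"
```

```text
the job is handed in; nothing more can be done
None
```

The jaw is shut and pinned, and the unscrewed cap is held level about 25 mm above the jar's mouth; I handed the job in at about 16 s of the 61 s, and the hand-in returned no verdict.

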